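# Portion two chocolates from the indexing carousel dispenser

### The job

Bring the square cup beneath the dispenser: push the tasting carousel round by one station, towards whichever side is needed, until it clicks in with the square cup under the spout. Then turn the dispenser's knob on top clockwise by exactly two clicks, so that two chocolate balls drop into the square cup. Leave the other cups standing in their pockets with what they hold, the rest of the balls in the dispenser, and the cocoa tin where it is.

Things in the scene. Friction and masses are not known exactly. Their poses are not given: they have to be found in the camera images.
- carousel_axis (a point): Centre of the round wooden carousel's top (disc 224 mm across, top 28 mm above the table), on its upright turning axis. Its x axis points level to the spout, y left of that; it does not turn with the disc. Six round pockets 60 degrees apart, 75 mm from the axis, rims 6 mm high, hold cups; clicked in, one pocket is right below the spout.
- carousel (a joint): Carousel angle (rad), 0 at the start, growing counter-clockwise from above. Turns both ways with a click every 1.047 rad (60 degrees): a push of about 3 N at a post takes it over the crest half-way; let go beyond half-way it pulls itself into the next click. Stops at +-3.2 rad.
- post_left (a point): Push post: one of six upright 12 mm steel rods with a 15 mm black ball on top, 103 mm from the axis, midway between pockets, taller than the cups (rims 66 to 68 mm above the table). The point is the ball's centre, 88 mm above the table; it travels with the carousel. This one starts 90 degrees counter-clockwise from the spout direction, clear of the dispenser.
- post_right (a point): As post_left, the rod that stands on the right at the start, 90 degrees clockwise from the spout.
- spout (a point): Centre of the lower mouth of the dispenser's steel spout (39 mm outside, 34 mm inside), 98 mm above the table. The dispenser: a clear drum 107 mm across on a 108 mm square plate, 110 to 150 mm above the table, its axis 33 mm beyond the spout seen from the carousel's axis, with a column behind. The posts pass under it.
- knob_grip (a point): Centre of the black bar of the dispenser's knob, on the drum's upright axis, 175 mm above the table: 50 mm long (its x axis), 12 mm thick (its y), 30 mm high (160 to 190 mm above the table), on a collar 32 mm across that begins at 156 mm; the drum's clear lid is at 150 mm. It turns with the knob; at the start the bar lies along the spout direction.
- knob (a joint): Turn of the knob and the six-paddle wheel on it (rad), 0 at the start, growing CLOCKWISE seen from above; a click every 1.047 rad (60 degrees), 0.14 N m at most. Each click brings the next chamber over the outlet and drops its one ball. It cannot turn counter-clockwise from the start; last stop at 5.4 rad.
- square_cup_center (a point): The square white porcelain cup: tub 50 x 50 mm on a round foot 55 mm across, 40 mm high, walls 2.5 mm, inner floor about 8.5 mm up, loose in a pocket. The point is on its axis 20 mm above its underside (48 mm above the table). It starts empty in the pocket next to the one below the spout, to the left or to the right of it.
- round_cup_full_center (a point): Round white porcelain cup, 58 mm across, 38 mm high, loose in its pocket; the point is on its axis 20 mm above its underside. It starts under the spout and already holds two balls.
- round_cup_beside_center (a point): Round white porcelain cup, 58 mm across, 38 mm high, loose in its pocket; the point is on its axis 20 mm above its underside. Empty, starts on the other side of the spout from the square cup.
- round_cup_far_center (a point): Round white porcelain cup, 58 mm across, 38 mm high, loose in its pocket; the point is on its axis 20 mm above its underside. Empty, starts opposite the spout.
- square_cup: The square cup again; origin at the centre of its underside.
- tin: Bystander: round cocoa tin with a cream lid, 64 mm across and high, standing loose beside the dispenser; origin at the centre of its underside.
- ball_1_center (a point): Gold foil-wrapped chocolate ball, 25 mm; the point is its centre. In the drum at the start; the first to drop.
- ball_2_center (a point): Gold foil-wrapped chocolate ball, 25 mm; the point is its centre. In the drum at the start; the second to drop.
- ball_3_center (a point): Gold foil-wrapped chocolate ball, 25 mm; the point is its centre. In the drum at the start; the third to drop.
- ball_4_center (a point): Gold foil-wrapped chocolate ball, 25 mm; the point is its centre. In the drum at the start; the fourth to drop.
- ball_5_center (a point): Gold foil-wrapped chocolate ball, 25 mm; the point is its centre. In the drum at the start; the fifth to drop.
- served_1_center (a point): Gold foil-wrapped chocolate ball, 25 mm; the point is its centre. In the round cup under the spout at the start.
- served_2_center (a point): Gold foil-wrapped chocolate ball, 25 mm; the point is its centre. In the round cup under the spout at the start.
There are look-alikes about, which are no part of the job. What is shaped like the square_cup but green is not meant.

How it is judged (in metres and radians):
On the way, in this order (a step that is already met when the one before it is completed fails the run):
1. the carousel has been pushed round and has clicked in with the square cup under the spout, while the knob is still unturned (horizontal distance between square_cup_center and spout below 0.008 m and angle between square_cup_center's own z axis and vertical below 0.12 rad and (value of joint carousel above 0.95 rad or value of joint carousel below -0.95 rad) and value of joint knob below 0.3 rad), for 0.2 s.
2. the knob has been turned two clicks and two balls lie in the square cup (horizontal distance between square_cup_center and spout below 0.008 m and angle between square_cup_center's own z axis and vertical below 0.12 rad and (value of joint carousel above 0.95 rad or value of joint carousel below -0.95 rad) and value of joint knob between 1.944 and 2.244 rad and horizontal distance between each of ball_1_center, ball_2_center and square_cup_center below 0.02 m and z of ball_1_center in the frame of square_cup_center between -0.015 and 0.022 m and z of ball_2_center in the frame of square_cup_center between -0.015 and 0.022 m), for 0.2 s.
At the end, for the whole second after the job is handed in: Square cup upright in its pocket within 8 mm of the spout's axis, carousel at rest; knob at 2.09 +- 0.15 rad; the first two balls in the square cup, the other three in the drum; round cups upright in their pockets, the full one with its two balls (all of step 2 and height (world z) of each of square_cup_center, round_cup_full_center, round_cup_beside_center, round_cup_far_center below 0.054 m and velocity of joint carousel between -0.05 and 0.05 rad/s and horizontal distance between each of served_1_center, served_2_center and round_cup_full_center below 0.02 m and z of served_1_center in the frame of round_cup_full_center between -0.015 and 0.022 m and z of served_2_center in the frame of round_cup_full_center between -0.015 and 0.022 m and height (world z) of each of ball_3_center, ball_4_center, ball_5_center above 0.115 m and horizontal distance between round_cup_full_center and carousel_axis between 0.068 and 0.082 m and angle between each of round_cup_full_center, round_cup_beside_center, round_cup_far_center's own z axis and vertical below 0.12 rad and horizontal distance between round_cup_beside_center and carousel_axis between 0.068 and 0.082 m and horizontal distance between round_cup_far_center and carousel_axis between 0.068 and 0.082 m and linear speed of square_cup below 0.02 m/s); the robot touches nothing.
It fails at once if the knob is turned while the square cup is not under the spout (value of joint knob above 0.5 rad and horizontal distance between square_cup_center and spout above 0.02 m).
It fails at once if the cup is taken out of the carousel or a cup is tipped (height (world z) of square_cup_center above 0.06 m or angle between any of round_cup_full_center, round_cup_beside_center, round_cup_far_center, square_cup_center's own z axis and vertical above 0.5 rad).
It fails at once if the knob is turned a third click (value of joint knob above 2.7 rad).
It fails at once if the cocoa tin is pushed away or knocked over (distance of tin from where it was at the start of the episode above 0.03 m or angle between tin's own z axis and vertical above 0.5 rad).
It also fails if it takes over 64 s, if anything falls off the work surface, if the arm or the gripper's body presses on something with over 40 N, if the wrist force passes 120 N, or if a joint passes its speed limit or range.

### The arm

A 6-joint arm with a two-finger parallel gripper is mounted at the origin on a cart in front of the work surface, level with it; the furniture and walls round the work are solid. World frame = base frame: x ahead of the robot, y to its left, z up, the work surface at z = 0. Lengths are in mm, angles in degrees, forces in N, time in s.
With the tool pointing down it reaches from about 300 to 950 mm from the base axis. Payload 3.1 kg.
Tool frame: the origin (TCP) lies midway between the tips of the shut fingers; the grasp point (between the pads) lies 19 mm behind it; z points along the fingers, y is the line along which they close (so a half turn about z gives the same grasp; the last joint's range is limited). The gripper opens to 85 mm and grips with 20 to 120 N. Pads are 22 mm wide; open, the fingers measure 114 mm over their backs; the gripper's body (76 mm by 85 mm) begins 54 mm behind the grasp point. The pads swing forward as they close: fully open they stand 13 mm farther back than shut.
Start: joints at [-80.598, 17.653, 93.61, -0, 68.738, -3.994], TCP at [144.77, -608.008, 231.272] pointing down, gripper open.
Joint ranges: [-175.34, 175.34], [-45.06, 112.39], [2.9, 150.54], [-68.45, 248.45], [3.09, 151.38], [-168.51, 168.51]. Speed limits (degrees/s): [159.86, 159.86, 180, 180, 180, 180].

### API

Orientations are given as [roll, pitch, yaw] about the fixed x, y, z axes, in that order (R = Rz(yaw) Ry(pitch) Rx(roll)).
In Python, from plant import env, capture, camera_info gives the robot as it stands.
- The arm moves only by the tool send_rows, never from a script. Its argument "deltas" is text: rows parted by semicolons, each of 5 numbers parted by spaces: the opening, from 0 (shut) to 1 (fully open), then the shift along the tool's x, y, z each as a share of 5 cm, from -1 to 1, then the turn about the tool's z as a share of 8 degrees, from -1 to 1. A call has 1 to 10 rows; each row shifts and turns the commanded pose from where the row before left it, along the tool's axes as they then stand; what a row does not reach is not made up. A row lasts 1/8 s, in which the tool goes at most 62.5 mm and 10.7 degrees, less where a joint would pass 70% of its speed; a pose out of reach is approached as far as the arm can. A call with a number of a shift or a turn outside -1 to 1 is refused whole. A call with a gripper value outside its range is refused whole. The fingers move at their own pace and stop on an object; "newtons" is the grip in N (left out, the last holds). Time passes only in rows, so rows that do not move let the fingers close. It gives the time, the measured TCP pose, the force, the opening and the grip force at its end, in the units of the state.
- env.sense(): the state, without advancing time (a new reading comes with each control period).
- capture(name): name is "side" or "top"; returns the picture (384x512x3 uint8, red, green, blue); there is no depth.
- camera_info(name): a dict with "vfov" (degrees; the focal length in pixels is half the picture's height over the tangent of half this angle, whatever the lens; pixels are square), "cx", "cy" (the principal point, pixels), "dist" ([k1, k2, p1, p2, k3] as OpenCV has them; the pictures are not rectified), "rvec" (rotation vector, rad) and "tvec" (3), from world to camera coordinates, as OpenCV has them. Camera axes: x right, y down, z forward; pixel columns grow to the right and rows downward; lengths in mm; the calibration is good to about 2 mm. A picture is of the moment at which its call begins. camera_info takes no time and is no camera call.
- env.finish_job(): hands the job in; it is judged then, once.
The state is a dict: "time": time; "q": joint angles; "joint_velocities": joint speeds; "joint_torque": joint torques, N m; "position": TCP position; "tcp_rot": TCP orientation; "ft_force": force on the tool from outside, world axes, zero at the start; "torque": the same for the moment, N m; "finger_gap": opening from 0.0 (shut) to 1.0 (fully open); "finger_force": force on a finger pad.
Only numpy, scipy, OpenCV 4.12 (cv2) and the standard library are available. Lean on these libraries where they do the work, as an engineer would, in place of code of your own. Each camera call takes 0.05 s, during which the arm holds its last target. There are 200 camera calls.

## Working session

There is one attempt and no reset: what is moved stays moved. The work goes in short steps, Python scripts to look and compute and a tool call to move; the robot and the scene stay as the last step left them, time stands still between calls to the robot, and variables do not carry over. Pictures are saved under pics/ and viewed, at most 10 in all, crops included, and the job is handed in when it is done.

Besides the shell and the picture viewer there is one more tool, called as name(argument=value, ...), one argument or row to a line, values as JSON. send_rows: Moves the arm, as the interface text tells. Its arguments: {"type":"object","properties":{"deltas":{"type":"string"},"newtons":{"type":"number"}},"required":["deltas"]}

```bash
mkdir -p pics && cat > h.py <<'E'
import numpy as np, cv2
from plant import env, capture, camera_info
def cam(n):
    c=camera_info(n); f=192/np.tan(np.radians(c['vfov'])/2)
    K=np.array([[f,0,c['cx']],[0,f,c['cy']],[0,0,1.]])
    return K,np.array(c['dist'],float),np.array(c['rvec'],float),np.array(c['tvec'],float)
def ray(n,uv,z):
    K,d,r,t=cam(n); R=cv2.Rodrigues(r)[0]
    p=cv2.undistortPoints(np.array(uv,float).reshape(-1,1,2),K,d).reshape(-1,2)
    D=np.c_[p,np.ones(len(p))]@R; C=-R.T@t
    return C+D*((z-C[2])/D[:,2])[:,None]
def proj(n,P):
    K,d,r,t=cam(n); return cv2.projectPoints(np.array(P,float).reshape(-1,1,3),r,t,K,d)[0].reshape(-1,2)
def snap(n,f):
    im=capture(n); cv2.imwrite('pics/'+f,im[:,:,::-1]); return im
E
python3 - <<'E'
from h import *
snap('top','t0.png');snap('side','s0.png')
for n in('top','side'):
    c=cam(n);print(n,-cv2.Rodrigues(c[2])[0].T@c[3])
print(env.sense())
E
```

```text
top [ 298.71808521   85.96242483 1382.16342374]
side [ 99.34141289 911.93029566 538.22747657]
{'time': 0.1, 'q': array([-8.05985737e+01,  1.77025457e+01,  9.36828135e+01,  1.55900139e-03,
        6.87413980e+01, -3.99467362e+00]), 'joint_velocities': array([ 0.02240104, -0.11785635, -0.1282443 , -0.03627328, -0.00258508,
       -0.0242852 ]), 'joint_torque': array([-1.34025881e-04, -4.16407228e+01, -2.77644646e+01, -1.26709328e-04,
        4.02722202e-03,  9.73451250e-06]), 'position': array([ 144.64295562, -607.23454224,  230.12415502]), 'tcp_rot': array([-1.79873652e+02, -1.02785126e-02,  1.33955217e+01]), 'ft_force': array([-0.52999891,  0.74139448,  0.19539491]), 'torque': array([-0.01271453,  0.0542632 , -0.01456823]), 'finger_force': 0.0, 'finger_gap': 1.0012848195639295}
```

View pics/t0.png

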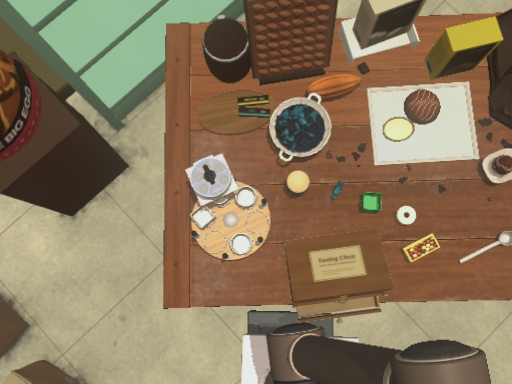

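View pics/s0.png

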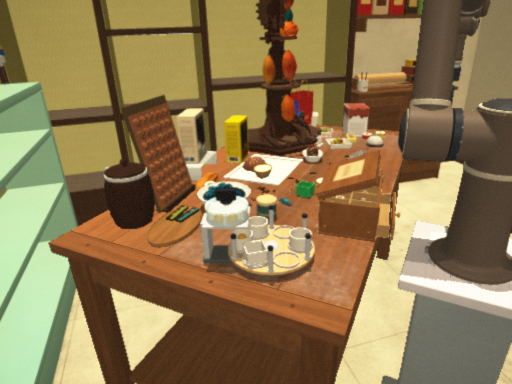

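Top: the carousel disc is at about (231,220), the square cup at (203,217), round cups at (246,198) and (241,243), the knob at (210,178) and the tin at (298,182). The full cup is hidden under the dispenser. I'll enlarge both views.

```bash
python3 - <<'E'
from h import *
a=cv2.imread('pics/t0.png')[140:270,170:290]; b=cv2.imread('pics/s0.png')[185:285,190:325]
cv2.imwrite('pics/c0.png',np.hstack([cv2.resize(a,(480,520),interpolation=3)]))
cv2.imwrite('pics/c1.png',cv2.resize(b,(675,500),interpolation=3))
for u in [(231,220),(210,178)]: print(ray('top',[u],28),ray('top',[u],190))
E
```

```text
[[459.68825264 200.09801189  28.        ]] [[440.43122157 186.44385112 190.        ]]
[[578.57595186 264.58509657  28.        ]] [[545.09625982 243.21627777 190.        ]]
```

View pics/c0.png

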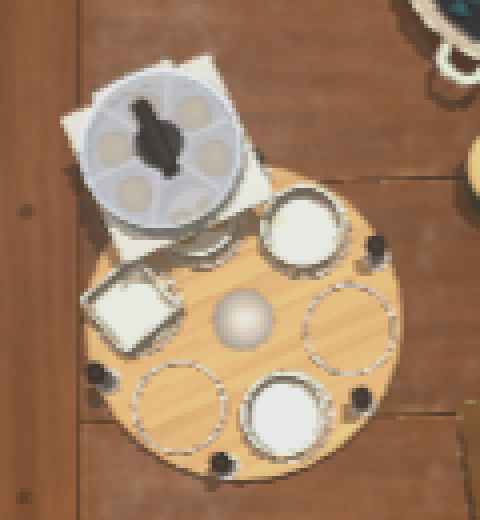

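View pics/c1.png

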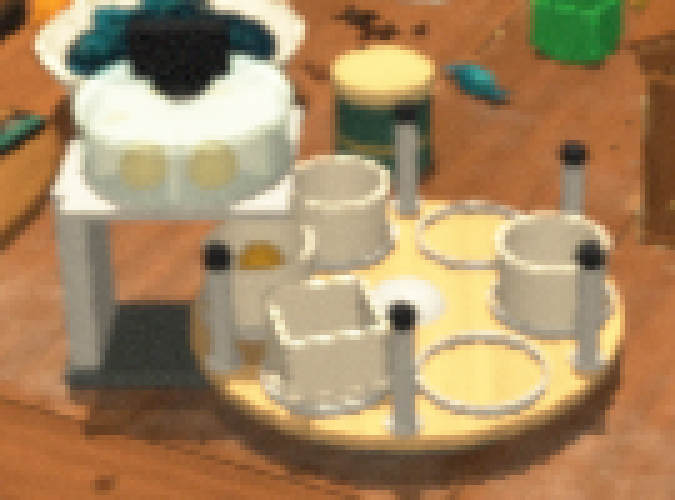

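The side view confirms that the square cup is on the left of the spout (counter-clockwise side), so the carousel must turn clockwise. The visible ball tops in the 4x crop are at (375,245), (360,400), (223,463) and (97,375). The knob bar runs roughly from (143,105) to (172,170).

```bash
python3 - <<'E'
from h import *
from scipy.optimize import least_squares
im=cv2.imread('pics/t0.png').astype(float); v=im.max(2)
def blob(u,w,r,th=75):
    y,x=np.mgrid[w-r:w+r+1,u-r:u+r+1]; W=np.clip(th-v[w-r:w+r+1,u-r:u+r+1],0,None)
    return [(W*x).sum()/W.sum(),(W*y).sum()/W.sum()]
S=[(375,245),(360,400),(223,463),(97,375)]
uv=[blob(170+a//4,140+b//4,3) for a,b in S]; print(np.round(uv,1))
P=ray('top',uv,90)[:,:2]; k=np.radians([-90,-150,-210,-270])
f=lambda p:(P-np.c_[p[0]+103*np.cos(p[2]+k),p[1]+103*np.sin(p[2]+k)]).ravel()
s=least_squares(f,[455,195,.45]); print('posts fit',s.x[:2],np.degrees(s.x[2]),f(s.x).round(1))
# knob bar
y,x=np.mgrid[160:192,196:226]; m=v[160:192,196:226]<75
m=m.astype(np.uint8); n,l,st,c=cv2.connectedComponentsWithStats(m); i=l[178-160,210-196]; print(st[i],i)
pts=np.c_[x[l==i],y[l==i]]; Q=ray('top',pts,190)[:,:2]; c=Q.mean(0); w=np.linalg.eigh(np.cov(Q.T))
print('knob',c,cv2.minAreaRect(Q.astype(np.float32)),np.degrees(np.arctan2(*w[1][::-1,1])))
a=s.x[2]; print('knob from posts',s.x[:2]+108*np.array([np.cos(a),np.sin(a)]))
# disc
hsv=cv2.cvtColor(im.astype(np.uint8),cv2.COLOR_BGR2HSV); print(hsv[225,215],hsv[235,215],hsv[262,260],hsv[265,225])
# side check
A=s.x; 
for kk in k: print(proj('side',[[A[0]+103*np.cos(a+kk),A[1]+103*np.sin(a+kk),88]]).round(1))
print(proj('side',[[*c,190]]), ray('top',[(298,182)],64))
E
```

```text
[[263.6 201. ]
 [260.1 239.2]
 [224.8 255.3]
 [193.5 232.9]]
posts fit [460.5612503  201.14384891] 26.23679433700625 [-0.   0.3 -0.3  0.   0.3 -0.3  0.1  0. ]
[ 8  5 10 19 95] 1
knob [554.05310561 247.86876305] ((554.783935546875, 248.9573211669922), (49.80181121826172, 18.208614349365234), 20.512725830078125) -154.84524446759838
knob from posts [557.4345133  248.88870115]
[ 18 110 229] [ 17 112 229] [ 12 136 144] [ 12 120 136]
[[271.6 206.9]]
[[305.3 215.4]]
[[308.8 235.7]]
[[271.2 247.7]]
[[227.56540787 188.65348747]] [[565.68499527  15.75728541  64.        ]]
```

```bash
python3 - <<'E'
from h import *
for uv in [(285,238),(291,303),(380,232)]:
  for z in (60,100,140,180,220):
    p=ray('top',[uv],z); print(uv,z,p[0,:2].round(),proj('side',p).round()[0])
b=cv2.imread('pics/s0.png')[140:270,270:430]
cv2.imwrite('pics/c2.png',cv2.resize(b,(640,520),interpolation=3))
E
```

```text
(285, 238) 60 [410.  49.] [312. 214.]
(285, 238) 100 [407.  50.] [313. 201.]
(285, 238) 140 [404.  51.] [315. 188.]
(285, 238) 180 [400.  52.] [316. 175.]
(285, 238) 220 [397.  53.] [318. 161.]
(291, 303) 60 [238.  29.] [375. 223.]
(291, 303) 100 [240.  31.] [376. 210.]
(291, 303) 140 [242.  33.] [377. 196.]
(291, 303) 180 [244.  34.] [377. 182.]
(291, 303) 220 [246.  36.] [378. 167.]
(380, 232) 60 [ 433. -209.] [332. 181.]
(380, 232) 100 [ 429. -200.] [333. 171.]
(380, 232) 140 [ 425. -191.] [334. 160.]
(380, 232) 180 [ 421. -182.] [335. 150.]
(380, 232) 220 [ 417. -173.] [336. 138.]
```

View pics/c2.png

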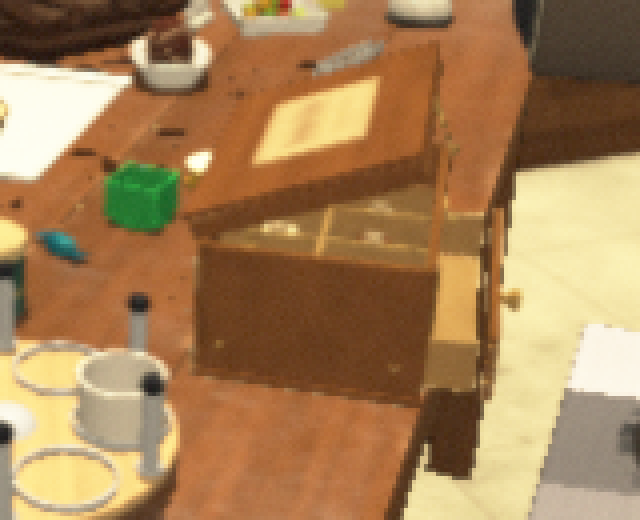

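The open chest's lid rises to about 125 mm at (405,50) and about 195 mm near (245,35), so I'll travel high. The plan:
- Push the post at −150° (currently about (403,116)) clockwise with shut fingers.
- Keep the tool at yaw 206, so tool x = −spout direction and tool y = left.

send_rows(
  deltas="0 0 0 -1 0; 0 0 0 -1 0; 0 0.6 -0.875 0 0; 0 0.6 -0.875 0 0; 0 0.6 -0.875 0 0; 0 0.6 -0.875 0 0; 0 0.6 -0.875 0 0; 0 0.6 -0.875 0 0; 0 0.6 -0.875 0 0; 0 0.6 -0.875 0 0",
)

```text
time: 1.35
position: [297.2, -210.1, 330.9]
tcp_rot: [-180.0, -0.0, 13.4]
ft_force: [1.1, 0.3, -0.4]
finger_gap: 0.002
finger_force: 0.0
```

send_rows(
  deltas="0 0.6 -0.875 0 0; 0 0.6 -0.875 0 0; 0 0.6 -0.875 0 0; 0 0.6 -0.875 0 0; 0 0.6 -0.875 0 0; 0 0.6 -0.875 0 0; 0 0 0 0 -1; 0 0 0 0 -1; 0 0 0 0 -1; 0 0 0 0 -1",
)

```text
time: 2.6
position: [411.0, 85.2, 330.7]
tcp_rot: [-180.0, 0.1, 45.7]
ft_force: [0.1, -0.3, 0.0]
finger_gap: 0.002
finger_force: 0.0
```

send_rows(
  deltas="0 0 0 0 -1; 0 0 0 0 -1; 0 0 0 0 -1; 0 0 0 0 -1; 0 0 0 0 -1; 0 0 0 0 -1; 0 0 0 0 -1; 0 0 0 0 -1; 0 0 0 0 -1; 0 0 0 0 -1",
)

```text
time: 3.85
position: [411.0, 85.1, 330.8]
tcp_rot: [-180.0, -0.0, 125.7]
ft_force: [-1.1, -0.0, -0.2]
finger_gap: -0.001
finger_force: 0.0
```

send_rows(
  deltas="0 0 0 0 -1; 0 0 0 0 -1; 0 0 0 0 -1; 0 0 0 0 -1; 0 0 0 0 -1; 0 0 0 0 -1; 0 0 0 0 -1; 0 0 0 0 -1; 0 0 0 0 -1; 0 0 0 0 -1",
)

```text
time: 5.1
position: [411.0, 85.1, 330.8]
tcp_rot: [180.0, -0.1, -154.3]
ft_force: [0.5, 0.7, -0.5]
finger_gap: 0.001
finger_force: 0.0
```

send_rows(
  deltas="0 0 0 0.75 -0.06; 0 0 0 0.75 0; 0 0 0 0.75 0; 0 0 0 0.75 0; 0 0 0 0.75 0; 0 0 0 0.75 0; 0 0 0 0.3 0; 0 0 0 0.3 0; 0 0 0 0 0",
)

```text
time: 6.22
position: [411.2, 85.1, 75.9]
tcp_rot: [180.0, -0.1, -154.1]
ft_force: [-0.2, -0.2, -0.0]
finger_gap: -0.002
finger_force: 0.0
```

```bash
python3 - <<'E'
from h import *
snap('side','s1.png'); snap('top','t1.png')
b=cv2.imread('pics/s1.png')[140:285,190:340]
cv2.imwrite('pics/c3.png',cv2.resize(b,(600,580),interpolation=3)); s=env.sense();print(s['position'],s['ft_force'],proj('side',[s['position']]))
E
```

```text
[412.39426212  85.23960011  77.05080448] [-0.42257895 -0.11710455  0.07411288] [[306.25522623 213.58470272]]
```

View pics/c3.png

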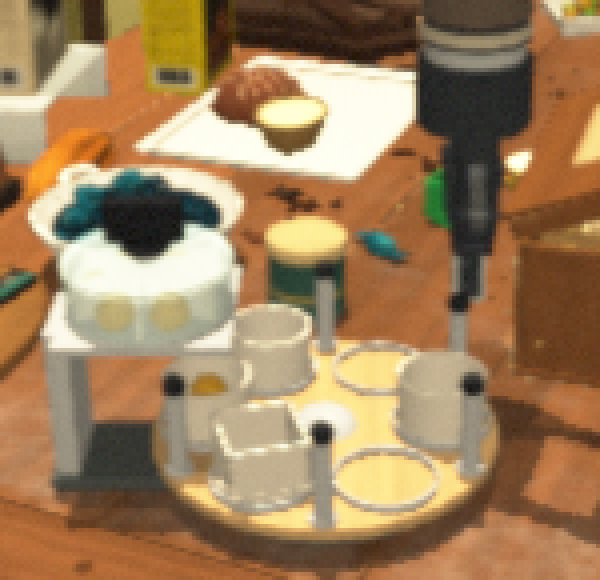

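The fingertip (crop (470,290)) stands just behind the −150° post's ball (458,300), above the rims and with no contact. Now I push in tool +y.

send_rows(
  deltas="0 0 0.2 0 0; 0 0 0.2 0 0; 0 0 0.2 0 0; 0 0 0.2 0 0; 0 0 0.2 0 0; 0 0 0 0 0",
)

```text
time: 7.08
position: [389.2, 130.7, 76.6]
tcp_rot: [-180.0, 0.0, -154.0]
ft_force: [-0.6, -1.1, -0.8]
finger_gap: 0.002
finger_force: 0.5
```

```bash
python3 - <<'E'
from h import *
snap('side','s2.png'); snap('top','t2.png')
b=cv2.imread('pics/s2.png')[180:285,190:340]; a=cv2.imread('pics/t2.png')[150:270,170:290]
cv2.imwrite('pics/c4.png',np.hstack([cv2.resize(b,(450,315),interpolation=3),cv2.resize(a,(315,315),interpolation=3)]))
E
```

```text
(no output)
```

View pics/c4.png

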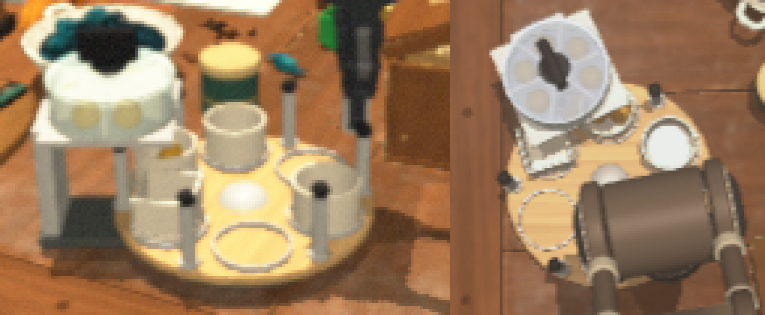

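The carousel is turning clockwise (about 25° so far) and all cups are standing. The square cup is moving under the dispenser. Pushing on.

send_rows(
  deltas="0 0 0.16 0 0; 0 0 0.16 0 0; 0 0 0.16 0 0; 0 0 0.16 0 0; 0 0 0.16 0 0; 0 0 0.16 0 0; 0 0 0.1 0 0; 0 0 0 0 0; 0 0 0 0 0; 0 0 0 0 0",
)

```text
time: 8.43
position: [366.6, 177.6, 76.3]
tcp_rot: [-180.0, 0.0, -154.1]
ft_force: [0.8, 0.0, -1.0]
finger_gap: 0.004
finger_force: 0.0
```

```bash
python3 - <<'E'
from h import *
s=snap('side','s3.png'); t=snap('top','t3.png'); v=s.max(2).astype(float)
A=np.array([460.56,201.14]); 
# dark ball centroids near expected clicked-in positions (same six places), side view
for k in (-90,90,150,210):
    a=np.radians(26.24+k); p=proj('side',[[*(A+103*np.array([np.cos(a),np.sin(a)])),88]])[0]
    for nm in('s0','s3'):
        w=cv2.imread(f'pics/{nm}.png').max(2).astype(float); u0,v0=np.round(p).astype(int); r=5
        W=np.clip(70-w[v0-r:v0+r+1,u0-r:u0+r+1],0,None); y,x=np.mgrid[v0-r:v0+r+1,u0-r:u0+r+1]
        print(k,nm,p.round(1),((W*x).sum()/W.sum()).round(1) if W.sum() else None,((W*y).sum()/W.sum()).round(1) if W.sum() else None)
b=cv2.imread('pics/s3.png')[180:285,190:340]; a=cv2.imread('pics/t3.png')[150:270,170:290]
cv2.imwrite('pics/c5.png',np.hstack([cv2.resize(b,(450,315),interpolation=3),cv2.resize(a,(315,315),interpolation=3)]))
E
```

```text
-90 s0 [271.6 206.9] 271.5 207.4
-90 s3 [271.6 206.9] 271.2 207.4
90 s0 [271.2 247.7] 270.0 248.3
90 s3 [271.2 247.7] 270.4 248.3
150 s0 [308.8 235.7] 307.6 236.2
150 s3 [308.8 235.7] 308.5 234.2
210 s0 [305.3 215.4] 304.3 215.8
210 s3 [305.3 215.4] 307.1 215.1
```

View pics/c5.png

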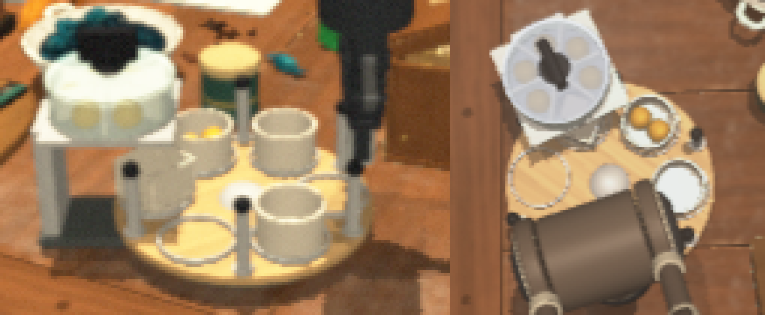

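The carousel has clicked in: the post balls are back on the six home positions within a pixel, contact force is zero, and the full cup with its two balls has moved to the right. The square cup is under the spout. Backing off, rising and moving over the knob.

send_rows(
  deltas="0 0 -0.2 0 0; 0 0 0 -0.6 0; 0 0 0 -0.8 0; 0 0 0 -0.8 0; 0 0 0 -0.8 0; 0 0 0 -0.8 0; 0.5 -0.8 0 0 0; 0.5 -0.8 -0.06 0 0; 0.5 -0.8 -0.06 0 0; 0.5 -0.8 -0.06 0 0",
)

```text
time: 9.78
position: [520.2, 230.2, 266.1]
tcp_rot: [-180.0, -0.0, -154.1]
ft_force: [0.4, -0.2, 0.3]
finger_gap: 0.504
finger_force: 0.0
```

send_rows(
  deltas="0.5 -0.8 0 0 0; 0.5 0 0 0 0; 0.5 0 0 0 0",
)

```text
time: 10.15
position: [554.1, 247.1, 265.5]
tcp_rot: [180.0, -0.1, -154.1]
ft_force: [-0.2, 0.7, 0.2]
finger_gap: 0.498
finger_force: 0.0
```

send_rows(
  deltas="0.5 -0.05 0 0.4 0; 0.5 0 0 0.4 0; 0.5 0 0 0.4 0; 0.5 0 0 0.4 0; 0.5 0 0 0.35 0; 0.5 0 0 0 0; 0.5 0 0 0 0",
  newtons=40,
)

```text
time: 11.02
position: [557.5, 249.3, 169.2]
tcp_rot: [-180.0, 0.1, -154.1]
ft_force: [-0.3, -0.7, 0.4]
finger_gap: 0.499
finger_force: 0.0
```

```bash
python3 - <<'E'
from h import *
snap('side','s4.png'); b=cv2.imread('pics/s4.png')[130:260,170:300]
cv2.imwrite('pics/c6.png',cv2.resize(b,(520,520),interpolation=3)); s=env.sense();print(s['position'],s['ft_force'])
E
```

```text
[557.82947736 249.38982662 169.73125027] [ 0.97623176 -0.09946049  0.11134363]
```

View pics/c6.png

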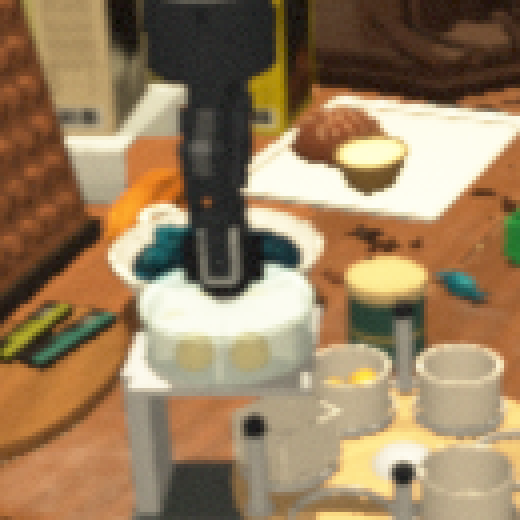

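The near finger (crop (220,265)) stands in front of the bar and centred on it, with no contact. The square cup is under the spout. Closing.

send_rows(
  deltas="0 0 0 0 0; 0 0 0 0 0; 0 0 0 0 0; 0 0 0 0 0; 0 0 0 0 0; 0 0 0 0 0",
  newtons=40,
)

```text
time: 11.82
position: [557.7, 249.0, 169.8]
tcp_rot: [-180.0, 0.1, -154.1]
ft_force: [-0.1, -2.3, 5.8]
finger_gap: 0.126
finger_force: 41.7
```

send_rows(
  deltas="0 0 0 0 0.75; 0 0 0 0 0.75; 0 0 0 0 0.75; 0 0 0 0 0.75; 0 0 0 0 0.75; 0 0 0 0 0.75; 0 0 0 0 0.75; 0 0 0 0 0.75; 0 0 0 0 0.75; 0 0 0 0 0.75",
)

```text
time: 13.08
position: [557.7, 250.8, 169.9]
tcp_rot: [179.8, 0.0, 145.8]
ft_force: [0.0, 3.6, 4.6]
finger_gap: 0.13
finger_force: 54.7
```

send_rows(
  deltas="0 0 0 0 0; 0 0 0 0 0; 0 0 0 0 0; 0 0 0 0 0",
)

```text
time: 13.58
position: [557.9, 250.8, 169.8]
tcp_rot: [179.8, -0.0, 145.9]
ft_force: [-0.1, 5.2, 5.3]
finger_gap: 0.127
finger_force: 41.7
```

```bash
python3 - <<'E'
from h import *
snap('side','s5.png'); s=env.sense();print(s['position'],s['tcp_rot'],s['ft_force'],s['torque'],s['q'])
E
```

```text
[557.84409343 250.80750608 169.82376368] [ 1.79753332e+02 -5.77565035e-03  1.45890835e+02] [0.0242085  4.64260759 4.77586279] [ 0.61608827 -0.07781843  0.00733918] [ 20.05281632  19.67584252  98.52344437   0.16949868  61.60423109
 -35.91835722]
```

Turned exactly 60° with the torque about z near zero, so it sits in the detent. Now the second click.

send_rows(
  deltas="0 0 0 0 0.75; 0 0 0 0 0.75; 0 0 0 0 0.75; 0 0 0 0 0.75; 0 0 0 0 0.75; 0 0 0 0 0.75; 0 0 0 0 0.75; 0 0 0 0 0.75; 0 0 0 0 0.75; 0 0 0 0 0.75",
)

```text
time: 14.88
position: [559.5, 251.6, 169.8]
tcp_rot: [179.7, -0.3, 85.7]
ft_force: [4.4, 7.9, 2.0]
finger_gap: 0.127
finger_force: 41.4
```

send_rows(
  deltas="0 0 0 0 0; 0 0 0 0 0; 0 0 0 0 0; 0.5 0 0 0 0; 0.5 0 0 0 0; 0.5 0 0 0 0; 0.5 0 0 0 0; 0.5 0 0 0 0",
)

```text
time: 15.88
position: [556.9, 248.9, 168.7]
tcp_rot: [-180.0, 0.0, 85.9]
ft_force: [-0.1, -0.3, -0.1]
finger_gap: 0.499
finger_force: 0.0
```

send_rows(
  deltas="0.5 0 0 -0.2 0; 0.5 0 0 -0.4 0; 0.5 0 0 -0.8 0; 0.5 0 0 -0.8 0; 0.5 0 0 -0.8 0; 0.5 0 0 -0.8 0; 0.5 0.7 -0.7 0 0; 0.5 0.7 -0.7 0 0; 0.5 0.7 -0.7 0 0; 0.5 0 0 0 0",
)

```text
time: 17.12
position: [457.8, 363.9, 361.1]
tcp_rot: [179.9, -0.1, 86.2]
ft_force: [-0.1, -1.1, 0.8]
finger_gap: 0.499
finger_force: 0.0
```

```bash
python3 - <<'E'
from h import *
snap('side','s6.png');snap('top','t6.png'); s=env.sense();print(s['position'],s['tcp_rot'],s['ft_force'])
b=cv2.imread('pics/s6.png')[160:285,190:340]; a=cv2.imread('pics/t6.png')[150:270,170:290]
cv2.imwrite('pics/c7.png',np.hstack([cv2.resize(b,(432,360),interpolation=3),cv2.resize(a,(360,360),interpolation=3)]))
E
```

```text
[459.916704   361.64470614 360.41946   ] [ 1.79861760e+02 -4.49617174e-02  8.59596009e+01] [-0.32147076  0.33661944  0.68667881]
```

View pics/c7.png

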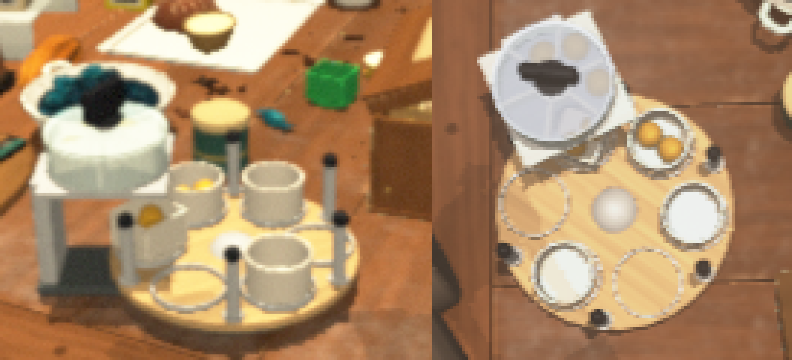

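```bash
python3 - <<'E'
from h import *
A=np.array([460.56,201.14]); e=np.array([np.cos(.458),np.sin(.458)]); l=np.array([-e[1],e[0]])
for o in [(0,0),(8,8),(-8,-8),(8,-8),(-8,8)]:
  for z in(49,65): print(o,z,proj('side',[[*(A+e*(75+o[0])+l*o[1]),z]])[0].round(1))
im=cv2.imread('pics/s6.png'); h=cv2.cvtColor(im,cv2.COLOR_BGR2HSV)
m=cv2.inRange(h,(12,110,90),(28,255,255))[215:265,225:262]; n,L,st,c=cv2.connectedComponentsWithStats(m)
print([(s+[225,215,0,0,0],q+[225,215]) for s,q in zip(st[1:],c[1:]) if s[4]>3])
m=cv2.inRange(h,(12,110,90),(28,255,255))[218:250,232:256]
print('\n'.join(''.join('#' if x else '.' for x in r) for r in m))
E
```

```text
(0, 0) 49 [242.5 238.6]
(0, 0) 65 [242.2 233.3]
(8, 8) 49 [239.1 240.3]
(8, 8) 65 [238.8 234.9]
(-8, -8) 49 [245.8 237. ]
(-8, -8) 65 [245.5 231.6]
(8, -8) 49 [239.6 237. ]
(8, -8) 65 [239.3 231.7]
(-8, 8) 49 [245.3 240.3]
(-8, 8) 65 [245.1 234.9]
[(array([250, 215,   7,   2,  10]), array([252.4, 215.3])), (array([252, 222,  10,   4,  23]), array([257.56521739, 223.91304348])), (array([225, 229,   9,  28,  97]), array([227.59793814, 240.34020619])), (array([238, 231,   9,   8,  57]), array([241.77192982, 234.49122807])), (array([251, 239,  11,  12,  73]), array([257.63013699, 245.19178082])), (array([231, 254,  13,  11,  80]), array([237.775, 260.15 ])), (array([244, 254,  18,  11, 157]), array([253.44585987, 259.31847134]))]
........................
........................
........................
........................
........................
........................
....................###.
.....................###
........................
........................
........................
##......................
#.......................
........#####...........
.......#######..........
.......#######..........
......#########.........
......#########.........
......#########.........
......#######...........
.......####.............
........................
........................
.......................#
.......................#
.......................#
.......................#
.......................#
.......................#
......................##
......................##
.....................###
```

```bash
python3 - <<'E'
from h import *
for nm in('s3','s5','s6'):
    h=cv2.cvtColor(cv2.imread(f'pics/{nm}.png'),cv2.COLOR_BGR2HSV)[226:246,234:250]
    m=cv2.inRange(h,(10,90,60),(30,255,255)); print(nm); print('\n'.join(''.join('#' if x else '.' for x in r) for r in m))
im=capture('side')[:,:,::-1]; t=capture('top')[:,:,::-1].copy()
h=cv2.cvtColor(t,cv2.COLOR_BGR2HSV)[190:208,208:232]
print('\n'.join(' '.join('%3d'%x for x in r) for r in h[:,:,1]))
A=np.array([460.56,201.14]); e=np.array([np.cos(.458),np.sin(.458)]); l=np.array([-e[1],e[0]])
for o in [(0,0),(10,0),(-10,0),(0,10),(0,-10),(10,10),(-10,-10),(10,-10),(-10,10)]: print(o,proj('top',[[*(A+e*(75+o[0])+l*o[1]),49]])[0].round(1),proj('top',[[*(A+e*(75+o[0])+l*o[1]),60]])[0].round(1))
E
```

```text
s3
................
................
................
#...............
................
................
................
................
................
................
................
................
................
................
................
................
................
................
................
................
s5
................
................
................
#...............
................
................
................
................
................
................
.....######.....
....#######.....
....######......
......##........
................
................
................
................
................
................
s6
................
................
................
#...............
................
......#####.....
.....#######....
....#########...
....#########...
...##########...
...##########...
...#########....
....######......
......##........
................
................
................
................
................
................
  2   4   6   8   5   4   4   4   2   4   2   4  13  27  14   4   4   5
[... 1289 characters left out ...]
 64  71  78  70  59  56  55  57  56  57  50  41  43  48  28  70 105 103 103 103
104 104 103 103  96  69  58  72  83  65  60  68  69  65  59  54  57  74 110 104 100 102 103 102
 91 100 103 103 104 106 102  73  66  44  45  71  78  60  50  63  73 105 112 107 101 100 102 103
 60  73  86  95 105 114 115 113 108 107  99  95  96  94 107 112 110 114 112 110 108 103 100 101
(0, 0) [219.1 194.5] [218.7 193.8]
(10, 0) [217.6 191.3] [217.2 190.6]
(-10, 0) [220.5 197.7] [220.1 197.1]
(0, 10) [215.8 196. ] [215.4 195.3]
(0, -10) [222.4 193. ] [222.  192.3]
(10, 10) [214.4 192.8] [213.9 192.1]
(-10, -10) [223.8 196.2] [223.4 195.6]
(10, -10) [220.9 189.8] [220.5 189.1]
(-10, 10) [217.3 199.2] [216.8 198.6]
```

After one click one ball shows low in the square cup. After two clicks a second ball shows above it, still well below the limit. Three balls remain in the drum, all cups stand and the arm is clear, so I'm handing in.

```bash
python3 -c "
from plant import env
print(env.finish_job())"
```

```text
the job is handed in; nothing more can be done
None
```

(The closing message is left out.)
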